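Stack the power module on the assembly stand

TASK

Build up the power module on the assembly stand, from the bottom: the plain aluminium base plate flat on the stand, then the circuit board on it, chip side up, then the larger of the two finned heat sinks on the board's chip, fins up, and last the steel hold-down bar, drawn up out of its slotted block and stood on top of the heat sink on its narrow edge, the same way up as it stood in the slot. Let go of each piece before you fetch the next; centre each on the one below and lay all of them lengthways along the stand. Leave the small heat sink, the flux jar and the solder spool where they are.

Things in the scene. Friction and masses are not known exactly. Their poses are not given: they have to be found in the camera images.
- stand: Assembly stand, fixed to the table, the target of the stack: black plate 130 (x) x 90 (y) x 20 mm with a flat grey pad 112 x 74 x 10 mm on it; the pad's top is 30 mm above the table. No walls. Origin: centre of the underside, z up; its x axis is the lengthways direction.
- block: Slotted block, fixed to the table, mid-grey plastic, 110 (x) x 70 (y) x 30 mm, with one slot along its x axis, 74 x 23 mm and 20 mm deep, in the middle, open at the top; the steel bar stands in the slot. Origin: centre of the underside, z up.
- bar: Dark steel hold-down bar, 70 (x) x 20 (y) x 34 mm tall, about 0.36 kg. Starts standing in the block's slot with about 1.5 to 2 mm of play on each side, its underside 10 mm above the table and its top 14 mm proud of the block's top: only that edge can be gripped, across y. Origin: centre of its 70 x 20 underside, z up.
- plate: Base plate: plain flat aluminium slab, 100 (x) x 62 (y) x 12 mm thick with four small dark screw holes, about 0.2 kg, flat on the table at the start. Origin: centre of the underside, z up.
- board: Circuit board: dark green slab 88 (x) x 58 (y) x 6 mm thick, about 0.08 kg, with one flat black chip in the middle, 40 (x) x 36 (y) mm, whose flat top is 11 mm above the underside; the other components are lower. Flat on the table, chip up, at the start. Origin: centre of the underside, z up.
- sink: Larger heat sink: aluminium, 56 (x) x 44 (y) x 26 mm tall, base 6 mm thick with 6 upright fins that run along x; the two outer fins are the y faces. About 0.11 kg. On the table, fins up, at the start. Origin: centre of the underside, z up.
- small_sink: Small heat sink, not part of this module, to be left alone: aluminium, 30 (x) x 26 (y) x 18 mm tall with 4 fins along x. Loose. Origin: centre of the underside.
- jar: Flux jar, to be left alone: amber glass with a black cap, 41 mm in diameter, 46 mm tall. Loose. Origin: centre of the underside.
- spool: Solder spool standing on its flange, to be left alone: white flanges 58 mm in diameter, 38 mm tall. Loose. Origin: centre of the underside.
Not all that is in view belongs to the job. What is shaped like the bar but yellow is not meant. What is shaped like the board but yellow is not meant.

How it is judged (in metres and radians):
On the way, in this order (a step that is already met when the one before it is completed fails the run):
1. the base plate lies centred on the stand, released and at rest (horizontal distance between plate and stand below 0.012 m and z of plate in the frame of stand between 0.026 and 0.034 m and angle between the x axis of plate and the x axis of stand, either way round below 0.26 rad and angle between plate's own z axis and vertical below 0.1 rad and linear speed of plate below 0.02 m/s and angular speed of plate below 0.2 rad/s and contact force between plate and the fingers below 0.1 N), for 0.2 s.
2. the circuit board lies centred on the base plate, released (horizontal distance between board and plate below 0.01 m and z of board in the frame of plate between 0.008 and 0.016 m and angle between the x axis of board and the x axis of plate, either way round below 0.26 rad and angle between board's own z axis and vertical below 0.1 rad and linear speed of board below 0.02 m/s and angular speed of board below 0.2 rad/s and contact force between board and the fingers below 0.1 N), for 0.2 s.
3. the larger heat sink stands centred on the board's chip, released (horizontal distance between sink and board below 0.01 m and z of sink in the frame of board between 0.007 and 0.015 m and angle between the x axis of sink and the x axis of board, either way round below 0.26 rad and angle between sink's own z axis and vertical below 0.1 rad and linear speed of sink below 0.02 m/s and angular speed of sink below 0.2 rad/s and contact force between sink and the fingers below 0.1 N), for 0.2 s.
4. the steel bar stands on edge, centred on the heat sink, released (horizontal distance between bar and sink below 0.01 m and z of bar in the frame of sink between 0.022 and 0.03 m and angle between the x axis of bar and the x axis of sink, either way round below 0.26 rad and angle between bar's own z axis and vertical below 0.1 rad and linear speed of bar below 0.02 m/s and angular speed of bar below 0.2 rad/s and contact force between bar and the fingers below 0.1 N), for 0.2 s.
At the end, for the whole second after the job is handed in: Stand, plate, board, larger sink, bar on edge, in that order: each resting on the one below (height within 4 mm), centred on it (plate 12 mm, others 10 mm), upright within 0.1 rad, x axis within 0.26 rad of the one below (either way round), released and at rest (all of step 1 and all of step 2 and all of step 3 and all of step 4); the robot touches nothing.
It fails at once if the small heat sink is moved by more than 15 mm or tipped over (distance of small_sink from where it was at the start of the episode above 0.015 m or angle between small_sink's own z axis and vertical above 0.5 rad).
It fails at once if the flux jar is moved by more than 15 mm or tipped over (distance of jar from where it was at the start of the episode above 0.015 m or angle between jar's own z axis and vertical above 0.5 rad).
It fails at once if the solder spool is moved by more than 15 mm or tipped over (distance of spool from where it was at the start of the episode above 0.015 m or angle between spool's own z axis and vertical above 0.5 rad).
It also fails if it takes over 134 s, if anything falls off the work surface, if the arm or the gripper's body presses on something with over 40 N, if the wrist force passes 120 N, or if a joint passes its speed limit or range.

ROBOT

A 6-joint arm with a two-finger parallel gripper is mounted at the origin on the work surface. World frame = base frame: x ahead of the robot, y to its left, z up, the work surface at z = 0. Lengths are in mm, angles in degrees, forces in N, time in s.
With the tool pointing down it reaches from about 350 to 850 mm from the base axis. Payload 8.1 kg.
Tool frame: the origin (TCP) lies midway between the tips of the shut fingers; the grasp point (between the pads) lies 19 mm behind it (hold_point_z is the distance from the TCP to the grasp point, in mm); z points along the fingers, y is the direction in which the jaws open and shut (so a half turn about z gives the same grasp; the last joint's range is limited). The gripper opens to 85 mm and grips with 20 to 120 N. Pads are 22 mm wide; open, the fingers measure 114 mm over their backs; the gripper's body (76 mm by 85 mm) begins 54 mm behind the grasp point. The pads swing forward as they close: fully open they stand 13 mm farther back than shut.
Start: joints at [-74.278, 7.471, 85.268, -0, 87.261, -4.893], TCP at [211.272, -561.578, 231.292] pointing down, gripper open.
Joint ranges: [-169.43, 169.43], [-51.17, 129.36], [1.28, 143.12], [-76.62, 256.62], [0, 156.53], [-152.29, 152.29]. Speed limits (degrees/s): [136.94, 136.94, 159.86, 180, 180, 180].

INTERFACE

Orientations are given as [roll, pitch, yaw] about the fixed x, y, z axes, in that order (R = Rz(yaw) Ry(pitch) Rx(roll)).
In Python, from bench import sense, snapshot, camera_params, hand_in, hold_point_z gives the robot as it stands.
- The arm moves only by the tool servo_tool, never from a script. Its argument "motion" is a list of rows, each a list of 7 numbers: the finger opening in mm, from 0 to 85.4, then the shift along the tool's x, y, z in mm, then the turn, a rotation vector about the tool's x, y, z in rad. A call has 1 to 10 rows; each row shifts and turns the pose as measured when the row begins, along the tool's axes as they then stand; what a row does not reach is not made up. A row lasts 1/10 s, in which the tool goes at most 50 mm and 8.59 degrees, less where a joint would pass 70% of its speed; a pose out of reach is approached as far as the arm can. A call with a gripper value outside its range is refused whole. The fingers move at their own pace and stop on an object; "force" is the grip in N (left out, the last holds). Time passes only in rows, so rows that do not move let the fingers close. It gives the time, the measured TCP pose, the force and the opening at its end, in the units of the state.
- sense(): the state, without advancing time (a new reading comes with each control period).
- snapshot(name): name is "side" or "top" or "wrist"; returns the picture (384x512x3 uint8, blue, green, red); there is no depth.
- camera_params(name): a dict with "fx", "fy", "cx", "cy" (pixels), "D" ([k1, k2, p1, p2, k3] as OpenCV has them; the pictures are not rectified), "R" (3x3) and "t" (3): a world point X has camera coordinates R X + t; the wrist camera has in their place "tool_from_camera" (4x4, takes a point from camera to tool coordinates, whose origin is the TCP and whose axes are the flange's). Camera axes: x right, y down, z forward; pixel columns grow to the right and rows downward; lengths in mm; the calibration is good to about 2 mm. A picture is of the moment at which its call begins: read the wrist's pose just before it. camera_params takes no time and is no camera call.
- hand_in(): hands the job in, once; it reports no verdict.
The state is a dict: "time": time; "joint_pos": joint angles; "qd": joint speeds; "joint_efforts": joint torques, N m; "tool_pos": TCP position; "tcp_rot": TCP orientation; "ft_force": force on the tool from outside, world axes, zero at the start; "wrist_torque": the same for the moment, N m; "finger_gap": finger opening in mm.
Only numpy, scipy, OpenCV 4.12 (cv2) and the standard library are available. Lean on these libraries where they do the work, as an engineer would, in place of code of your own. Each camera call takes 0.05 s, during which the arm holds its last target. There are 200 camera calls.

## Working session

There is one attempt and no reset: what is moved stays moved. The work goes in short steps, Python scripts to look and compute and a tool call to move; the robot and the scene stay as the last step left them, time stands still between calls to the robot, and variables do not carry over. Pictures are saved under pics/ and viewed, about 12 in all and at most 16, crops included, and the job is handed in when it is done.

Besides the shell and the picture viewer there is one more tool, called as name(argument=value, ...), one argument or row to a line, values as JSON. servo_tool: Moves the arm, as the interface text tells. Its arguments: {"type":"object","properties":{"motion":{"type":"array"},"force":{"type":"number"}},"required":["motion"]}

```bash
mkdir -p pics; ls
python3 - <<'E'
from bench import *
import cv2,numpy as np
print(sense()); print(hold_point_z)
for n in("top","side"):
    cv2.imwrite(f"pics/{n}0.png",snapshot(n)); print(n,camera_params(n))
print(camera_params("wrist"))
E
```

```text
pics
{'time': 0.0, 'joint_pos': array([-7.42779086e+01,  7.51496682e+00,  8.53291591e+01, -1.39536105e-03,
        8.72595417e+01, -4.89290715e+00]), 'qd': array([ 0.06914741, -0.06721436,  0.01550702, -0.01203866, -0.05754929,
       -0.03150741]), 'joint_efforts': array([ 1.26480179e-03, -5.69397640e+01, -5.00547016e+01,  5.16576256e-05,
        1.47104042e-02, -2.54953886e-05]), 'tool_pos': array([ 211.12037877, -561.05759185,  230.247033  ]), 'tcp_rot': array([-1.79896591e+02, -7.45361770e-03,  2.06150598e+01]), 'ft_force': array([-0.10880984, -0.34687338, -0.46738874]), 'wrist_torque': array([-0.01421448, -0.05026695, -0.03515144]), 'finger_gap': 85.29320106041523}
18.700000000000003
top {'fx': 412.1366383912012, 'fy': 412.1366383912012, 'cx': 260.21263963395563, 'cy': 194.780129493424, 'D': array([-0.1306378,  0.       ,  0.       ,  0.       ,  0.       ]), 'R': array([[ 0.00812737, -0.99972238,  0.02211571],
       [-0.98981045, -0.01118701, -0.14195113],
       [ 0.14215913, -0.02073667, -0.98962658]]), 't': array([-74.72154858, 581.3864528 , 941.96497425])}
side {'fx': 346.
[... 221 characters left out ...]
],
       [-0.40803292,  0.3812614 , -0.82954739],
       [ 0.59910162, -0.5738108 , -0.55840703]]), 't': array([373.28395955, 297.40061338, 449.15918477])}
{'fx': 336.3400697573448, 'fy': 336.3400697573448, 'cx': 256.73745392870205, 'cy': 192.15579893302993, 'D': array([-0.07065261,  0.        ,  0.        ,  0.        ,  0.        ]), 'tool_from_camera': array([[-8.61611588e-04, -9.50129447e-01, -3.11854600e-01,
         8.00876504e+01],
       [ 9.99999531e-01, -9.56883931e-04,  1.52482651e-04,
        -1.96514841e-01],
       [-4.43286911e-04, -3.11854322e-01,  9.50129826e-01,
        -1.42460984e+02],
       [ 0.00000000e+00,  0.00000000e+00,  0.00000000e+00,
         1.00000000e+00]])}
```

View pics/top0.png

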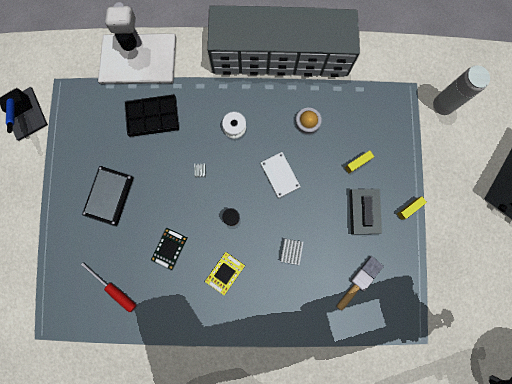

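View pics/side0.png

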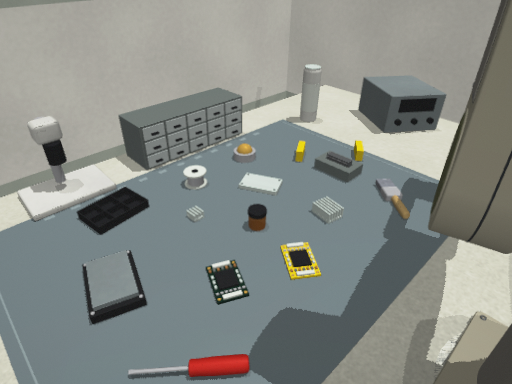

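Top view: stand (108,195), dark board (170,249), yellow board (225,273), plate (281,174), large sink (291,251), small sink (199,170), jar (231,217), spool (234,125), block with dark bar (365,211), yellow bars (360,161) and (411,208). The dark board is the one meant, because the other is yellow. The dark bar is meant because it is the one in the slot.

```bash
cat > h.py <<'E'
import numpy as np,cv2
from bench import *
from scipy.spatial.transform import Rotation as Ro
def cam(n,s=None):
    p=camera_params(n);K=np.array([[p['fx'],0,p['cx']],[0,p['fy'],p['cy']],[0,0,1]])
    if n=="wrist":
        s=s or sense();T=np.eye(4);T[:3,:3]=Ro.from_euler('xyz',s['tcp_rot'],degrees=True).as_matrix();T[:3,3]=s['tool_pos']
        M=np.linalg.inv(T@p['tool_from_camera']);return K,p['D'],M[:3,:3],M[:3,3]
    return K,p['D'],p['R'],p['t']
def ray(c,uv,z):
    K,D,R,t=c
    q=cv2.undistortPoints(np.float64(uv).reshape(-1,1,2),K,D).reshape(-1,2)
    d=np.c_[q,np.ones(len(q))]@R; o=-R.T@t
    return (o+d*((z-o[2])/d[:,2])[:,None])[:,:2]
def rect(P):
    (x,y),(w,h),a=cv2.minAreaRect(np.float32(P))
    if w<h: w,h,a=h,w,a+90
    return np.round([x,y,w,h,(a+90)%180-90],1)   # centre, long, short, angle of long axis from world x
def best(mask,c,z,seed=None,n=1):
    cs,_=cv2.findContours(mask.astype(np.uint8),cv2.RETR_EXTERNAL,cv2.CHAIN_APPROX_NONE)
    cs=sorted(cs,key=cv2.contourArea)[::-1][:n]
    return [(rect(ray(c,k[:,0,:],z)),np.round(k[:,0].mean(0))) for k in cs]
def look(n):
    s=sense();return s,cam(n,s),snapshot(n)
E
python3 - <<'E'
from h import *
im=cv2.imread("pics/top0.png");c=cam("top");print(-c[2].T@c[3])
B={'stand':(108,195),'board':(170,249),'plate':(281,174),'sink':(291,251),'block':(365,211),'ybd':(225,273)}
cr=[cv2.resize(im[v-32:v+32,u-32:u+32],(256,256),interpolation=2) for u,v in B.values()]
cv2.imwrite("pics/crop.png",np.vstack([np.hstack(cr[:3]),np.hstack(cr[3:])]))
for k,z in zip(B,(30,11,12,26,30,0)): print(k,ray(c,[B[k]],z)[0])
for k,p,z in (('small',(199,170),18),('jar',(231,217),46),('spool',(234,125),38)):print(k,ray(c,[p],z)[0])
E
```

```text
[ 442.16075543  -48.6636139  1016.37456141]
stand [579.106075   302.62566097]
board [451.09811505 148.29624557]
plate [ 639.18704464 -120.95069911]
sink [ 449.35379423 -144.20853007]
block [ 546.76321937 -325.38290201]
ybd [394.78746487  14.23245358]
small [645.68085333  82.09734166]
jar [ 5.27809316e+02 -4.83300597e-01]
spool [755.79211516  -3.10426611]
```

View pics/crop.png

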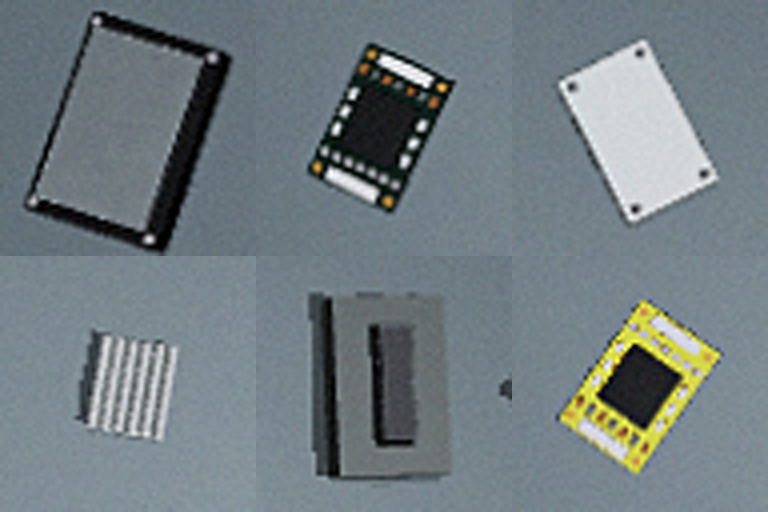

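The crops confirm it. The board with dark green at its edges is at (170,249), and its look-alike is yellow. The bar is dark and stands in the slotted block. The stand's pad, the plate with four holes and the large 6-fin sink are all clear. Next I get rough poses by flood fill.

Run:
```python
from h import *
im=cv2.imread("pics/top0.png");c=cam("top")
hsv=cv2.cvtColor(im,40);S,V=hsv[...,1].astype(int),hsv[...,2].astype(int)
print('sat/val table',hsv[160,330],'pad',hsv[195,108],'block',hsv[190,355],'bar',hsv[211,368],'plate',hsv[174,281])
def roi(m,u,v,r=32):
    o=np.zeros(m.shape,np.uint8);o[v-r:v+r,u-r:u+r]=m[v-r:v+r,u-r:u+r];return o
print('pad',best(roi((S<45)&(V>75)&(V<180),106,195),c,30,n=2))
print('plate',best(roi(V>170,281,174),c,12))
print('sinktop',best(cv2.morphologyEx(roi((V>135),291,251),3,np.ones((5,5))),c,26))
print('blocktop',best(roi((S<45)&(V>85),365,211),c,30))
print('board',best(cv2.morphologyEx(roi((V<60)|(V>170)|(S>120),170,249,26),3,np.ones((5,5))),c,6))
print('bartop',best(roi((V<100)&(V>50),366,209,13),c,44))
```

```text
sat/val table [100  46 133] pad [104  31 123] block [ 70   7 104] bar [108  31  83] plate [115   7 215]
pad [(array([580. , 310.8, 122.5,  76.2, -16.5]), array([104., 194.])), (array([595.4, 373.2,  90. ,  47.6, -17.2]), array([ 83., 186.]))]
plate [(array([ 639.4, -118.5,   99. ,   61.3,   27.7]), array([280., 174.]))]
sinktop [(array([ 450.8, -143.9,  152.7,  150.9,  -89.6]), array([290., 250.]))]
blocktop [(array([ 549.3, -326. ,  161.8,  155.9,  -89.9]), array([364., 210.]))]
board [(array([453.1, 152.2,  87.6,  57.5, -25. ]), array([169., 248.]))]
bartop [(array([ 551.5, -328.9,   60.7,   22.7,    0.8]), array([368., 209.]))]
```

servo_tool(
  motion=[
    [72,40,-19,0,0,0,0],
    [72,40,-19,0,0,0,0],
    [72,40,-19,0,0,0,0],
    [72,40,-19,0,0,0,0],
    [72,40,-19,0,0,0,0],
    [72,40,-19,0,0,0,0],
    [72,40,-19,0,0,0,0],
    [72,40,-19,0,0,0,0],
    [72,40,-19,0,0,0,0],
    [72,40,-19,0,0,0,0],
  ],
  force=40,
)

```text
time: 1.1
tool_pos: [524.0, -233.5, 225.2]
tcp_rot: [-179.5, 0.2, 20.0]
ft_force: [0.4, -0.9, 0.1]
finger_gap: 72.3
```

```bash
cat >> h.py <<'E'
def go(x,y,z,yaw=None,s=None):
    "tool-axis shift to a world TCP target, and turn about tool z (rad) to a yaw (deg)"
    s=s or sense();R=Ro.from_euler('xyz',s['tcp_rot'],degrees=True).as_matrix()
    d=R.T@(np.array([x,y,z])-s['tool_pos'])
    r=None
    if yaw is not None:
        dy=(yaw-s['tcp_rot'][2]+90)%180-90; r=-np.radians(dy)
    print('t',s['time'],'tcp',np.round(s['tool_pos'],1),'rot',np.round(s['tcp_rot'],2),'gap',round(s['finger_gap'],1),'F',np.round(s['ft_force'],1),'-> shift',np.round(d,1),'turnz',r)
E
python3 - <<'E'
from h import *
go(639,-118,190,27.7)
im=cv2.imread("pics/top0.png");c=cam("top")
s=np.array([(97,20),(212,58),(32,203),(150,240)])/4+[76,163]-.4
P=ray(c,s,20);print(P,P.mean(0))
d=(P[0]+P[1]-P[2]-P[3]);print(np.degrees(np.arctan2(d[1],d[0])))
print(np.linalg.norm(P[0]-P[2]),np.linalg.norm(P[0]-P[1]))
E
```

```text
t 1.1 tcp [ 524.  -233.5  225.2] rot [-179.53    0.2    19.99] gap 72.3 F [ 0.4 -0.9  0.1] -> shift [147.7 -68.9  35.2] turnz -0.13448743179477204
[[649.34660905 331.65806545]
 [625.81194394 256.62157405]
 [534.09787973 365.75427512]
 [512.55589297 289.42893128]] [580.45308142 310.86571147]
-16.319422734708308
120.18660959169854 78.64067334765214
```

servo_tool(
  motion=[
    [72,38,-18,9,0,0,-0.03],
    [72,38,-18,9,0,0,-0.04],
    [72,38,-18,9,0,0,-0.04],
    [72,33,-16,8,0,0,-0.03],
    [72,0,0,0,0,0,0],
    [72,0,0,0,0,0,0],
  ],
)

```text
time: 1.7
tool_pos: [637.1, -99.4, 185.4]
tcp_rot: [-179.3, 0.3, 28.7]
ft_force: [-0.5, 0.2, -0.5]
finger_gap: 72.0
```

Run:
```python
from h import *
s,c,im=look("wrist");cv2.imwrite("pics/w1.png",im)
hsv=cv2.cvtColor(im,40);m=((hsv[...,2]>165)&(hsv[...,1]<40)).astype(np.uint8)
for r in best(m,c,12,n=3): print(r)
r=best(m,c,12)[0][0]; go(r[0],r[1],60,r[4])
```

```text
(array([ 656.6, -150. ,  185.4,  133.1,   27.8]), array([330., 163.]))
(array([ 782.7, -195.3,   66.5,   66. ,   64.4]), array([428.,  81.]))
(array([747. ,  -7.8,  52.8,  14.4, -61.9]), array([227.,   6.]))
t 1.75 tcp [636.9 -99.4 185.2] rot [-179.28    0.26   28.72] gap 72.1 F [-0.7 -0.5 -0.2] -> shift [ -6.4  55.4 124.6] turnz 0.016079846772276134
```

View pics/w1.png

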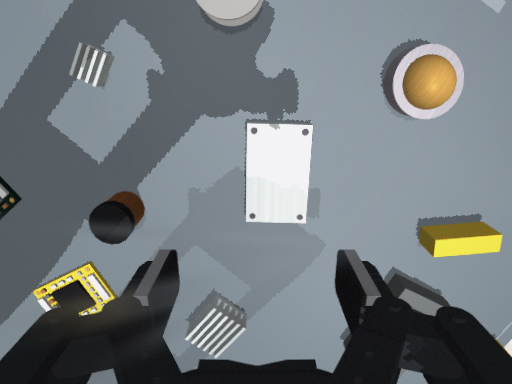

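The plate is at about (278,172) in the wrist view, with corners near (246,120) and (308,222). The mask leaked into lit mat, so I restrict it.

```bash
cat >> h.py <<'E'
def near(m,u,v,r):
    o=np.zeros(m.shape,np.uint8);o[max(0,v-r):v+r,max(0,u-r):u+r]=m[max(0,v-r):v+r,max(0,u-r):u+r];return o
E
python3 - <<'E'
from h import *
im=cv2.imread("pics/w1.png");s=sense();c=cam("wrist",s)
hsv=cv2.cvtColor(im,40);print(hsv[172,278],hsv[210,278],hsv[172,225],hsv[200,320])
m=near((hsv[...,1]<25)&(hsv[...,2]>150),278,172,65)
r=best(m,c,12)[0];print(r);r=r[0]; go(r[0],r[1],60,r[4],s)
E
```

```text
[135   2 244] [ 90   4 238] [102  31 162] [104  29 165]
(array([ 639.3, -118.5,  100. ,   62.3,   27.4]), array([278., 172.]))
t 1.75 tcp [636.9 -99.4 185.2] rot [-179.28    0.26   28.72] gap 72.1 F [-0.7 -0.5 -0.2] -> shift [ -6.5  19.5 125. ] turnz 0.023061163780253552
```

servo_tool(
  motion=[
    [72,-3,10,30,-0.012,0.004,0.02],
    [72,-3,9,30,0,0,0],
    [72,0,0,30,0,0,0],
    [72,0,0,30,0,0,0],
    [72,0,0,20,0,0,0],
    [72,0,0,0,0,0,0],
    [72,0,0,0,0,0,0],
  ],
)

```text
time: 2.45
tool_pos: [638.8, -128.8, 45.5]
tcp_rot: [179.7, -0.2, 26.9]
ft_force: [-0.1, -0.2, 1.2]
finger_gap: 71.9
```

```bash
cat >> h.py <<'E'
def go(x,y,z,yaw,s=None):
    s=s or sense();R=Ro.from_euler('xyz',s['tcp_rot'],degrees=True).as_matrix()
    d=R.T@(np.array([x,y,z])-s['tool_pos'])
    yaw=s['tcp_rot'][2]+(yaw-s['tcp_rot'][2]+90)%180-90
    v=(Ro.from_matrix(R).inv()*Ro.from_euler('xyz',[180,0,yaw],degrees=True)).as_rotvec()
    print('t',round(s['time'],2),'tcp',np.round(s['tool_pos'],1),'rot',np.round(s['tcp_rot'],2),'gap',round(s['finger_gap'],1),'F',np.round(s['ft_force'],1),'-> shift',np.round(d,1),'turn',np.round(v,3))
E
python3 -c "
from h import *
go(639.3,-118.5,0,27.4)"
```

```text
t 2.45 tcp [ 638.8 -128.8   45.5] rot [ 1.7971e+02 -1.6000e-01  2.6870e+01] gap 71.9 F [-0.1 -0.2  1.2] -> shift [ 5.  -9.2 45.5] turn [ 0.005 -0.003 -0.009]
```

servo_tool(
  motion=[
    [72,3,-6,15,0.005,-0.003,-0.009],
    [72,0,0,12,0,0,0],
    [72,0,0,0,0,0,0],
    [72,0,0,0,0,0,0],
  ],
)

```text
time: 2.85
tool_pos: [641.2, -123.1, 20.9]
tcp_rot: [179.8, -0.2, 27.4]
ft_force: [0.0, 0.7, 0.7]
finger_gap: 72.1
```

```bash
python3 -c "
from h import *
go(639.3,-118.5,0,27.4)"
```

```text
t 2.85 tcp [ 641.2 -123.1   20.9] rot [179.78  -0.23  27.36] gap 72.1 F [0.  0.7 0.7] -> shift [ 0.3 -5.  20.9] turn [ 0.004 -0.004 -0.001]
```

servo_tool(
  motion=[
    [72,0,-5,5,0.004,-0.004,0],
    [72,0,0,4,0,0,0],
    [72,0,0,3,0,0,0],
    [72,0,0,2,0,0,0],
    [72,0,0,1,0,0,0],
    [72,0,0,0,0,0,0],
  ],
)

```text
time: 3.45
tool_pos: [639.8, -118.1, 5.9]
tcp_rot: [179.9, -0.1, 27.4]
ft_force: [0.1, 0.3, -0.0]
finger_gap: 72.3
```

```bash
python3 -c "
from h import *
go(639.3,-118.5,0,27.4)
s,c,im=look('wrist');cv2.imwrite('pics/w2.png',im)"
```

```text
t 3.45 tcp [ 639.8 -118.1    5.9] rot [ 1.7995e+02 -6.0000e-02  2.7400e+01] gap 72.3 F [ 0.1  0.3 -0. ] -> shift [-0.6  0.1  5.9] turn [ 0.001 -0.001 -0.   ]
```

View pics/w2.png

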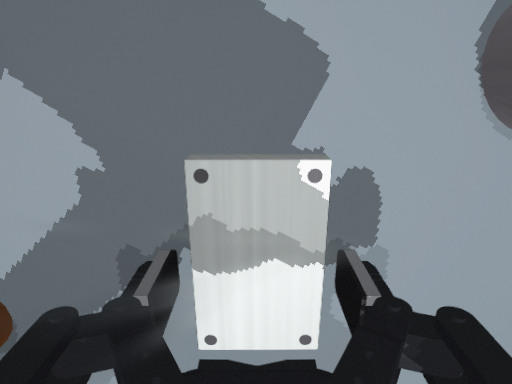

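The plate is centred between the fingers (left edge 188, right edge 328, fingers 178 and 340). I descend until contact is felt, then close.

servo_tool(
  motion=[
    [72,0,0,3,0,0,0],
    [72,0,0,3,0,0,0],
    [72,0,0,2,0,0,0],
    [72,0,0,1,0,0,0],
    [72,0,0,0,0,0,0],
  ],
)

```text
time: 4.0
tool_pos: [640.1, -118.3, -3.5]
tcp_rot: [179.9, -0.1, 27.4]
ft_force: [0.7, -0.6, 0.5]
finger_gap: 72.1
```

servo_tool(
  motion=[
    [55,0,0,0,0,0,0],
    [55,0,0,0,0,0,0],
    [55,0,0,0,0,0,0],
    [55,0,0,0,0,0,0],
    [55,0,0,0,0,0,0],
  ],
)

```text
time: 4.5
tool_pos: [640.2, -118.5, -3.3]
tcp_rot: [179.9, -0.1, 27.4]
ft_force: [-0.3, 0.3, -1.0]
finger_gap: 61.0
```

servo_tool(
  motion=[
    [50,0,0,-5,0,0,0],
    [50,0,0,-15,0,0,0],
    [50,0,0,-30,0,0,0],
    [50,0,0,-35,0,0,0],
    [50,0,0,-35,0,0,0],
    [50,0,0,0,0,0,0],
  ],
)

```text
time: 5.1
tool_pos: [638.0, -117.8, 122.7]
tcp_rot: [-179.9, 0.1, 27.4]
ft_force: [1.7, -0.6, -0.6]
finger_gap: 61.0
```

```bash
python3 -c "
from h import *
go(580.5,310.8,110,-16.4)"
```

```text
t 5.1 tcp [ 638.  -117.8  122.7] rot [-1.7992e+02  8.0000e-02  2.7390e+01] gap 61.0 F [ 1.7 -0.6 -0.6] -> shift [ 146.1 -407.    13.1] turn [-0.001  0.002  0.764]
```

servo_tool(
  motion=[
    [50,7,-20,0,0,0,0],
    [50,14,-40,0,0,0,0],
    [50,14,-40,0,0,0,0],
    [50,14,-40,0,0,0,0],
    [50,14,-40,0,0,0,0],
    [50,14,-40,0,0,0,0],
    [50,14,-40,0,0,0,0],
    [50,10,-28,0,0,0,0],
    [50,5,-14,0,0,0,0],
    [50,0,0,0,0,0,0],
  ],
)

```text
time: 6.1
tool_pos: [590.9, 208.5, 124.8]
tcp_rot: [179.9, -0.0, 27.2]
ft_force: [0.5, -0.4, -2.0]
finger_gap: 60.8
```

servo_tool(
  motion=[
    [50,0,0,0,0,0,0.06],
    [50,0,0,0,0,0,0.1],
    [50,0,0,0,0,0,0.1],
    [50,0,0,0,0,0,0.1],
    [50,0,0,0,0,0,0.1],
    [50,0,0,0,0,0,0.1],
    [50,0,0,0,0,0,0.08],
    [50,0,0,0,0,0,0.04],
    [50,0,0,0,0,0,0],
    [50,0,0,0,0,0,0],
  ],
)

```text
time: 7.1
tool_pos: [592.5, 193.8, 122.7]
tcp_rot: [179.5, -0.0, -13.9]
ft_force: [0.2, -0.5, -3.0]
finger_gap: 61.1
```

```bash
python3 -c "
from h import *
go(580.5,310.8,60,-16.4)"
```

```text
t 7.1 tcp [592.5 193.8 122.7] rot [ 1.7951e+02 -1.0000e-02 -1.3870e+01] gap 61.1 F [ 0.2 -0.5 -3. ] -> shift [ -39.7 -111.2   61.8] turn [ 0.009 -0.     0.044]
```

servo_tool(
  motion=[
    [50,-8,-20,5,0.004,0,0.02],
    [50,-10,-25,10,0,0,0.02],
    [50,-10,-25,10,0,0,0],
    [50,-7,-20,8,0,0,0],
    [50,-3,-10,5,0,0,0],
    [50,0,0,0,0,0,0],
    [50,0,0,0,0,0,0],
  ],
)

```text
time: 7.8
tool_pos: [584.5, 297.9, 83.3]
tcp_rot: [179.6, -0.1, -16.1]
ft_force: [-0.3, -0.5, -2.4]
finger_gap: 60.6
```

```bash
python3 -c "
from h import *
go(580.5,310.8,50,-16.4)"
```

```text
t 7.8 tcp [584.5 297.9  83.3] rot [ 1.7964e+02 -1.3000e-01 -1.6120e+01] gap 60.6 F [-0.3 -0.5 -2.4] -> shift [ -7.5 -11.5  33.2] turn [ 0.006 -0.002  0.005]
```

servo_tool(
  motion=[
    [50,-3,-5,5,0.005,-0.002,0.005],
    [50,-3,-4,10,0,0,0],
    [50,-1,-2,8,0,0,0],
    [50,0,0,5,0,0,0],
    [50,0,0,0,0,0,0],
    [50,0,0,0,0,0,0],
  ],
)

```text
time: 8.4
tool_pos: [581.7, 308.0, 53.4]
tcp_rot: [179.9, -0.0, -16.6]
ft_force: [-0.2, -0.6, -1.9]
finger_gap: 60.5
```

```bash
python3 -c "
from h import *
go(580.5,310.8,27,-16.4)
s,c,im=look('wrist');cv2.imwrite('pics/w3.png',im)"
```

```text
t 8.4 tcp [581.7 308.   53.4] rot [ 1.7993e+02 -5.0000e-02 -1.6590e+01] gap 60.5 F [-0.2 -0.6 -1.9] -> shift [-2.  -2.4 26.4] turn [ 0.001 -0.001 -0.003]
```

View pics/w3.png

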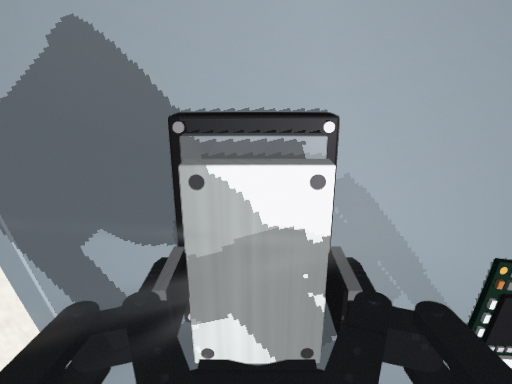

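The plate is held level over the stand. The stand's far screws are at (179,127) and (329,127), and I check those against my stand estimate.

```bash
python3 -c "
from h import *
P=ray(cam('wrist'),[(179,127),(329,127)],21)
a=np.radians(-16.4);e=np.array([np.cos(a),np.sin(a)])
print(P,P.mean(0)-e*60, np.degrees(np.arctan2(*(P[0]-P[1])[::-1]))-90)
Q=ray(cam('wrist'),[(196,182),(318,182)],69);print(Q,Q.mean(0)-sense()['tool_pos'][:2])"
```

```text
[[648.89916812 329.94715284]
 [626.64196435 255.61080599]] [580.21172777 309.71946683] -16.668337761881702
[[629.34920598 318.88033299]
 [615.56441248 272.85995426]] [ 40.82742846 -12.05018159]
```

servo_tool(
  motion=[
    [50,-1,-2,8,0,0,-0.002],
    [50,-1,0,6,0,0,0],
    [50,0,0,4,0,0,0],
    [50,0,0,2,0,0,0],
    [50,0,0,1,0,0,0],
    [50,0,0,0,0,0,0],
  ],
)

```text
time: 9.05
tool_pos: [580.5, 310.7, 30.9]
tcp_rot: [179.9, -0.1, -16.5]
ft_force: [-0.1, -0.1, -1.6]
finger_gap: 60.8
```

```bash
python3 -c "
from h import *
go(580.3,310.2,27,-16.4)"
```

```text
t 9.05 tcp [580.5 310.7  30.9] rot [ 1.7994e+02 -7.0000e-02 -1.6460e+01] gap 60.8 F [-0.1 -0.1 -1.6] -> shift [-0.1  0.5  3.9] turn [ 0.001 -0.001 -0.001]
```

servo_tool(
  motion=[
    [50,0,0,2,0,0,0],
    [50,0,0,1.5,0,0,0],
    [50,0,0,0.5,0,0,0],
    [50,0,0,0,0,0,0],
  ],
)

```text
time: 9.45
tool_pos: [581.0, 310.8, 27.2]
tcp_rot: [180.0, -0.1, -16.5]
ft_force: [0.4, 0.1, -2.7]
finger_gap: 60.6
```

servo_tool(
  motion=[
    [68,0,0,0,0,0,0],
    [72,0,0,0,0,0,0],
    [72,0,0,0,0,0,0],
    [72,0,0,-3,0,0,0],
    [72,0,0,-10,0,0,0],
    [72,0,0,-20,0,0,0],
    [72,0,0,-35,0,0,0],
    [72,0,0,-40,0,0,0],
    [72,0,0,-20,0,0,0],
    [72,0,0,0,0,0,0],
  ],
)

```text
time: 10.45
tool_pos: [581.4, 311.2, 165.2]
tcp_rot: [-179.9, -0.3, -16.5]
ft_force: [0.4, 0.7, 0.6]
finger_gap: 71.9
```

Run:
```python
from h import *
s,c,im=look("wrist");cv2.imwrite("pics/w4.png",im)
hsv=cv2.cvtColor(im,40);m=(hsv[...,1]<25)&(hsv[...,2]>130)
K,D,R,t=c;p=cv2.projectPoints(np.float64([[580.3,310.2,42]]),cv2.Rodrigues(R)[0],t,K,D)[0].ravel().astype(int);print(p)
print(best(near(m,*p,80),c,42,n=2))
go(453.1,152.2,150,-25)
```

```text
[258 185]
[(array([584. , 309.7, 108.7,  76.8, -16.5]), array([255., 180.])), (array([629. , 258.2,   5.4,   5.3,  73.8]), array([305., 109.]))]
t 10.5 tcp [581.1 311.1 163.8] rot [-179.93   -0.22  -16.47] gap 71.8 F [0.2 0.6 0.2] -> shift [-77.7 188.6  13.2] turn [-0.002 -0.004  0.149]
```

View pics/w4.png

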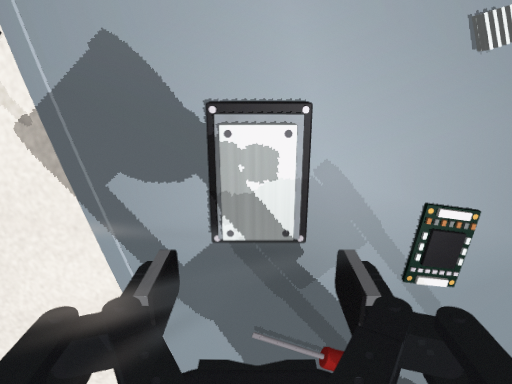

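The plate lies on the pad. Its holes are at (228,133), (289,133), (230,233) and (290,233). The stand screws are at (212,110), (306,110), (217,239) and (302,239). I check the centring from these.

Run:
```python
from h import *
s=sense();c=cam("wrist",s)
for n,q,z in(("plate",[(228,133),(289,133),(230,233),(290,233)],42),("stand",[(212.5,110),(306,110),(217,239),(302,239)],21)):
    P=ray(c,q,z);print(n,P.mean(0).round(1),np.linalg.norm(P[0]-P[2]).round(1),np.linalg.norm(P[0]-P[1]).round(1))
im=cv2.imread('pics/w4.png');g=cv2.cvtColor(im,6)
b=cv2.morphologyEx(near((g<75)|(g>225)|(cv2.cvtColor(im,40)[...,1]>110),442,246,55),3,np.ones((5,5)))
r=best(b,c,6)[0];print(r)
```

```text
plate [580.3 309.4] 85.8 47.8
stand [580.3 309.2] 117.9 77.7
(array([455.2, 155. ,  89.4,  61.1, -24.2]), array([440., 245.]))
```

Plate and stand agree within 1 mm. Now the board.

servo_tool(
  motion=[
    [72,-8,20,0,0,0,0.03],
    [72,-16,38,0,0,0,0.03],
    [72,-16,38,0,0,0,0.03],
    [72,-14,34,0,0,0,0.03],
    [72,-8,20,0,0,0,0.02],
    [72,-2,5,0,0,0,0],
    [72,0,0,0,0,0,0],
    [72,0,0,0,0,0,0],
  ],
)

```text
time: 11.3
tool_pos: [458.7, 182.7, 151.1]
tcp_rot: [179.6, 0.4, -24.7]
ft_force: [1.2, -0.2, -0.7]
finger_gap: 72.3
```

```bash
cat > bd.py <<'E'
from h import *
s,c,im=look("wrist");cv2.imwrite("pics/w5.png",im);g=cv2.cvtColor(im,6)
K,D,R,t=c;p=cv2.projectPoints(np.float64([[454,153,6]]),cv2.Rodrigues(R)[0],t,K,D)[0].ravel().astype(int);print(p)
b=cv2.morphologyEx(near((g<75)|(g>225)|(cv2.cvtColor(im,40)[...,1]>110),*p,75),3,np.ones((5,5)))
r=best(b,c,6)[0];print(r)
k=near(g<45,*p,75);k=cv2.morphologyEx(k,2,np.ones((7,7)));print('chip',best(k,c,11)[0])
go(r[0][0],r[0][1],20,r[0][4],s)
E
python3 bd.py
```

```text
[288 166]
(array([453.9, 152.7,  87.8,  58.1, -24.6]), array([289., 163.]))Traceback (most recent call last):
  File "bd.py", line 6, in <module>
    k=near(g<45,*p,75);k=cv2.morphologyEx(k,2,np.ones((7,7)));print('chip',best(k,c,11)[0])
                                                                           ~~~~~~~~~~~~^^^
IndexError: list index out of range
```

View pics/w5.png

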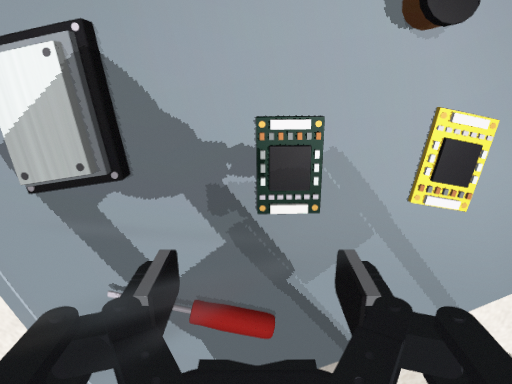

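The board is at (289,164), 87.8 x 58.1 mm as expected and clear of everything else.

```bash
python3 -c "
from h import *
go(453.9,152.7,20,-24.6)"
```

```text
t 11.35 tcp [458.8 182.8 151.1] rot [179.58   0.38 -24.71] gap 71.5 F [-0.2  0.8 -0.3] -> shift [  9.   28.4 131.2] turn [ 0.007  0.007 -0.002]
```

servo_tool(
  motion=[
    [70,4,10,15,0.007,0.007,0],
    [70,5,11,28,0,0,0],
    [70,0,0,28,0,0,0],
    [70,0,0,20,0,0,0],
    [70,0,0,10,0,0,0],
    [70,0,0,0,0,0,0],
    [70,0,0,0,0,0,0],
  ],
)

```text
time: 12.05
tool_pos: [464.1, 164.1, 48.2]
tcp_rot: [-179.8, -0.2, -24.4]
ft_force: [0.9, 0.8, 1.6]
finger_gap: 69.7
```

```bash
python3 -c "
from h import *
go(453.9,152.7,20,-24.6)"
```

```text
t 12.05 tcp [464.1 164.1  48.2] rot [-179.8    -0.21  -24.36] gap 69.7 F [0.9 0.8 1.6] -> shift [-4.7 14.7 28.2] turn [-0.004 -0.004  0.004]
```

servo_tool(
  motion=[
    [70,-3,8,5,-0.003,-0.003,0.003],
    [70,-2,6,5,0,0,0],
    [70,0,1,4,0,0,0],
    [70,0,0,4,0,0,0],
    [70,0,0,2,0,0,0],
    [70,0,0,0,0,0,0],
  ],
)

```text
time: 12.65
tool_pos: [455.3, 152.3, 30.1]
tcp_rot: [-179.8, -0.3, -24.5]
ft_force: [0.8, 0.2, 0.4]
finger_gap: 70.1
```

```bash
python3 -c "
from h import *
go(453.9,152.7,0,-24.6)"
```

```text
t 12.65 tcp [455.3 152.3  30.1] rot [-179.77   -0.3   -24.53] gap 70.1 F [0.8 0.2 0.4] -> shift [-1.6  0.3 30.1] turn [-0.004 -0.005  0.001]
```

servo_tool(
  motion=[
    [70,-1.5,0,8,-0.004,-0.005,0],
    [70,0,0,8,0,0,0],
    [70,0,0,7,0,0,0],
    [70,0,0,4,0,0,0],
    [66,0,0,2,0,0,0],
    [66,0,0,0,0,0,0],
    [66,0,0,0,0,0,0],
  ],
)

```text
time: 13.35
tool_pos: [453.6, 153.1, -2.1]
tcp_rot: [179.9, 0.1, -24.5]
ft_force: [0.2, 0.7, -0.1]
finger_gap: 66.1
```

```bash
python3 -c "
from h import *
go(453.9,152.7,-4,-24.6)"
```

```text
t 13.35 tcp [453.6 153.1  -2.1] rot [ 1.7995e+02  7.0000e-02 -2.4510e+01] gap 66.1 F [ 0.2  0.7 -0.1] -> shift [0.5 0.2 1.9] turn [0.001 0.001 0.002]
```

Feeling down for the table in 1 mm steps.

servo_tool(
  motion=[
    [66,0,0,1,0,0,0],
    [66,0,0,1,0,0,0],
    [66,0,0,1,0,0,0],
    [66,0,0,0,0,0,0],
  ],
)

```text
time: 13.75
tool_pos: [454.3, 153.3, -4.4]
tcp_rot: [-180.0, -0.0, -24.5]
ft_force: [0.3, -0.5, 0.4]
finger_gap: 66.0
```

servo_tool(
  motion=[
    [66,0,0,1,0,0,0],
    [66,0,0,0,0,0,0],
  ],
)

```text
time: 13.95
tool_pos: [454.5, 153.3, -5.4]
tcp_rot: [-180.0, -0.0, -24.5]
ft_force: [0.1, 0.2, -1.8]
finger_gap: 66.0
```

servo_tool(
  motion=[
    [66,0,0,1,0,0,0],
    [66,0,0,0,0,0,0],
  ],
)

```text
time: 14.15
tool_pos: [454.5, 153.3, -6.4]
tcp_rot: [-180.0, -0.0, -24.5]
ft_force: [0.6, 0.1, -0.1]
finger_gap: 66.0
```

servo_tool(
  motion=[
    [66,0,0,-1.5,0,0,0],
    [50,0,0,0,0,0,0],
    [50,0,0,0,0,0,0],
    [50,0,0,0,0,0,0],
    [50,0,0,0,0,0,0],
  ],
)

```text
time: 14.65
tool_pos: [455.1, 153.3, -3.8]
tcp_rot: [-180.0, -0.1, -24.5]
ft_force: [-0.4, 0.2, -1.0]
finger_gap: 56.5
```

servo_tool(
  motion=[
    [50,0,0,-2,0,0,0],
    [50,0,0,-8,0,0,0],
    [50,0,0,-15,0,0,0],
    [50,0,0,-20,0,0,0],
    [50,0,0,-10,0,0,0],
    [50,0,0,0,0,0,0],
  ],
)

```text
time: 15.25
tool_pos: [454.0, 153.1, 53.8]
tcp_rot: [180.0, 0.0, -24.5]
ft_force: [-0.0, 0.2, -1.4]
finger_gap: 56.4
```

```bash
python3 -c "
from h import *
go(580.4,309.8,110,-16.5)
s,c,im=look('wrist');cv2.imwrite('pics/w6.png',im)"
```

```text
t 15.25 tcp [454.  153.1  53.8] rot [ 1.7997e+02  2.0000e-02 -2.4510e+01] gap 56.4 F [-0.   0.2 -1.4] -> shift [  50.  -194.9  -56.4] turn [ 0.001  0.    -0.14 ]
```

View pics/w6.png

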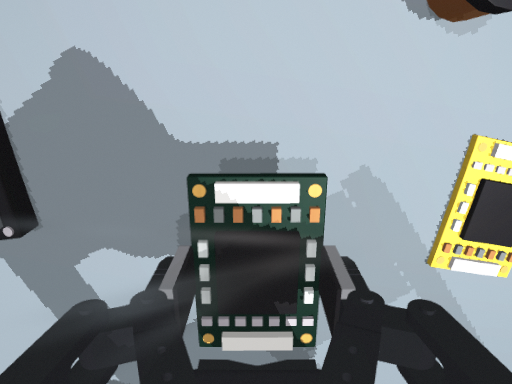

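The board is held level and square between the fingers. I carry it to the stand.

servo_tool(
  motion=[
    [50,0,0,-25,0,0,0],
    [50,5,-18,-25,0,0,0],
    [50,9,-36,-5,0,0,-0.03],
    [50,10,-40,0,0,0,-0.04],
    [50,10,-40,0,0,0,-0.04],
    [50,8,-30,0,0,0,-0.03],
    [50,4,-14,0,0,0,0],
    [50,0,0,0,0,0,0],
    [50,0,0,0,0,0,0],
  ],
)

```text
time: 16.2
tool_pos: [560.6, 305.4, 98.1]
tcp_rot: [179.5, 0.6, -16.3]
ft_force: [-0.4, 0.2, -1.0]
finger_gap: 56.3
```

```bash
python3 -c "
from h import *
go(580.4,309.8,70,-16.5)"
```

```text
t 16.2 tcp [560.6 305.4  98.1] rot [179.54   0.62 -16.26] gap 56.3 F [-0.4  0.2 -1. ] -> shift [ 18.1 -10.   27.8] turn [0.008 0.011 0.004]
```

servo_tool(
  motion=[
    [50,6,-3,4,0.008,0.011,0.004],
    [50,6,-3,6,0,0,0],
    [50,5,-3,8,0,0,0],
    [50,1,-1,5,0,0,0],
    [50,0,0,0,0,0,0],
    [50,0,0,0,0,0,0],
  ],
)

```text
time: 16.8
tool_pos: [580.5, 306.3, 70.9]
tcp_rot: [179.9, 0.1, -16.7]
ft_force: [-0.1, 0.1, -0.8]
finger_gap: 56.4
```

```bash
python3 -c "
from h import *
go(580.4,309.8,40,-16.5)"
```

```text
t 16.8 tcp [580.5 306.3  70.9] rot [ 1.7987e+02  9.0000e-02 -1.6690e+01] gap 56.4 F [-0.1  0.1 -0.8] -> shift [-1.1 -3.4 30.9] turn [ 0.002  0.002 -0.003]
```

servo_tool(
  motion=[
    [50,-0.5,-3,8,0.002,0.002,-0.003],
    [50,0,0,9,0,0,0],
    [50,0,0,6,0,0,0],
    [50,0,0,3,0,0,0],
    [50,0,0,1,0,0,0],
    [50,0,0,0,0,0,0],
  ],
)

```text
time: 17.4
tool_pos: [580.4, 309.7, 41.4]
tcp_rot: [180.0, -0.0, -16.5]
ft_force: [-0.3, -0.6, -1.1]
finger_gap: 56.5
```

```bash
python3 -c "
from h import *
go(580.4,309.8,38.5,-16.5)"
```

```text
t 17.4 tcp [580.4 309.7  41.4] rot [ 1.7999e+02 -2.0000e-02 -1.6480e+01] gap 56.5 F [-0.3 -0.6 -1.1] -> shift [-0.  -0.1  2.9] turn [ 0. -0.  0.]
```

servo_tool(
  motion=[
    [50,0,0,1.5,0,0,0],
    [50,0,0,1,0,0,0],
    [50,0,0,0.5,0,0,0],
    [50,0,0,0,0,0,0],
  ],
)

```text
time: 17.8
tool_pos: [581.0, 309.9, 39.1]
tcp_rot: [-180.0, -0.1, -16.5]
ft_force: [-0.4, 0.7, -0.7]
finger_gap: 56.4
```

servo_tool(
  motion=[
    [64,0,0,0,0,0,0],
    [70,0,0,0,0,0,0],
    [70,0,0,0,0,0,0],
    [70,0,0,-3,0,0,0],
    [70,0,0,-10,0,0,0],
    [70,0,0,-20,0,0,0],
    [70,0,0,-35,0,0,0],
    [70,0,0,-40,0,0,0],
    [70,0,0,-10,0,0,0],
    [70,0,0,0,0,0,0],
  ],
)

```text
time: 18.8
tool_pos: [580.8, 309.9, 165.2]
tcp_rot: [-179.9, -0.1, -16.5]
ft_force: [-0.2, 0.5, -0.5]
finger_gap: 69.9
```

Run:
```python
from h import *
s,c,im=look("wrist");cv2.imwrite("pics/w7.png",im)
go(449.4,-144.2,160,-16.5)
```

```text
t 18.85 tcp [580.9 309.9 164.9] rot [-1.7991e+02 -1.5000e-01 -1.6480e+01] gap 69.8 F [-0.2  1.2  0.8] -> shift [  2.7 472.8   4.2] turn [-0.002 -0.003  0.   ]
```

View pics/w7.png

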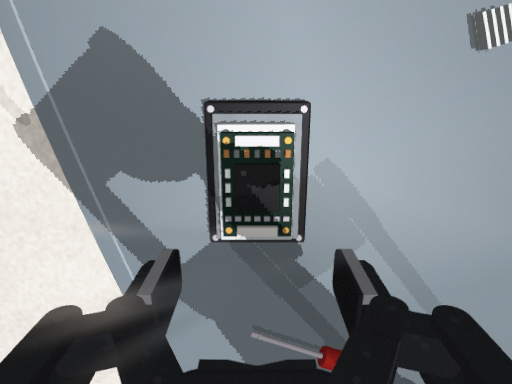

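The board sits on the plate with its pads at (227,140), (288,140), (229,231) and (286,231). Next, fly to the sink and compute this check on the way.

Run:
```python
from h import *
P=ray(cam("wrist"),[(227,140),(288,140),(229,231),(286,231)],48);print(P.mean(0),P.round(1).tolist())
```

```text
[580.10248576 309.90258466] [[623.7, 321.6], [610.3, 276.3], [550.0, 343.9], [536.4, 297.8]]
```

servo_tool(
  motion=[
    [64,0,25,0,0,0,0],
    [64,0,45,0,0,0,0],
    [64,0,45,0,0,0,0],
    [64,0,45,0,0,0,0],
    [64,0,45,0,0,0,0],
    [64,0,45,0,0,0,0],
    [64,0,45,0,0,0,0],
    [64,0,45,0,0,0,0],
    [64,0,45,0,0,0,0],
    [64,0,30,0,0,0,0],
  ],
)

```text
time: 19.85
tool_pos: [450.8, -97.7, 148.6]
tcp_rot: [179.8, 0.9, -16.0]
ft_force: [-0.3, 0.5, 0.2]
finger_gap: 64.0
```

servo_tool(
  motion=[
    [64,0,20,0,0,0,0],
    [64,0,10,0,0,0,0],
    [64,0,0,0,0,0,0],
    [64,0,0,0,0,0,0],
  ],
)

```text
time: 20.25
tool_pos: [438.0, -129.6, 143.8]
tcp_rot: [179.8, 1.4, -16.4]
ft_force: [-0.3, -0.3, -0.2]
finger_gap: 64.4
```

Run:
```python
from h import *
s,c,im=look("wrist");cv2.imwrite("pics/w8.png",im)
K,D,R,t=c;p=cv2.projectPoints(np.float64([[449.4,-144.2,26]]),cv2.Rodrigues(R)[0],t,K,D)[0].ravel().astype(int);print(p)
hsv=cv2.cvtColor(im,40);print(hsv[p[1]-10:p[1]+11:10,p[0]-10:p[0]+11:5,1:].reshape(-1,2).tolist())
go(449.4,-144.2,150,-16.5)
```

```text
[270 164]
[[7, 144], [7, 173], [7, 149], [2, 239], [9, 176], [7, 142], [7, 178], [7, 151], [7, 139], [4, 195], [7, 149], [7, 150], [10, 149], [7, 143], [5, 237]]
t 20.3 tcp [ 438.  -129.4  143.8] rot [179.83   1.38 -16.34] gap 64.1 F [-0.3  1.2  0.2] -> shift [14.9 11.1 -6.5] turn [0.003 0.024 0.003]
```

View pics/w8.png

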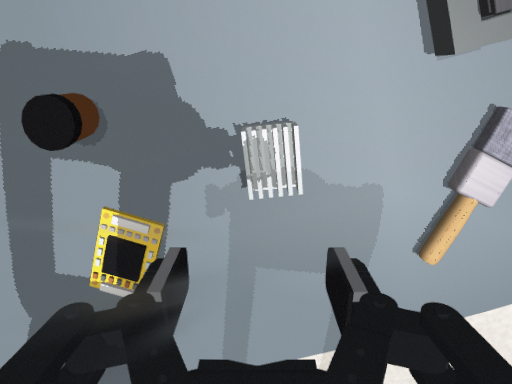

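The six-fin large sink is at (271,160).

Run:
```python
from h import *
im=cv2.imread("pics/w8.png");s=sense();c=cam("wrist",s);hsv=cv2.cvtColor(im,40)
m=cv2.morphologyEx(near((hsv[...,1]<20)&(hsv[...,2]>110),271,160,60),3,np.ones((5,5)))
cs,_=cv2.findContours(m,0,1);k=max(cs,key=cv2.contourArea);print(cv2.boundingRect(k))
r=best(m,c,26)[0];print(r)
# fin top ends by hand, as a check
P=ray(c,[(243.5,130.5),(297.5,125),(249,197),(301,192)],26);print(P.mean(0),P.round(1).tolist())
d=P[0]+P[1]-P[2]-P[3];a=np.degrees(np.arctan2(d[1],d[0]));print(a)
go(r[0][0],r[0][1],30,r[0][4],s)
```

```text
(241, 122, 62, 78)
(array([ 451.3, -146.3,   59.8,   44.6,  -10.2]), array([273., 165.]))
[ 450.53852859 -146.47230092] [[481.0, -131.6], [473.4, -172.4], [427.8, -119.9], [419.9, -161.9]]
-11.757539957588403
t 20.3 tcp [ 438.  -129.4  143.8] rot [179.83   1.38 -16.34] gap 64.1 F [-0.3  1.2  0.2] -> shift [ 20.3  12.2 113.4] turn [ 0.002  0.024 -0.107]
```

servo_tool(
  motion=[
    [64,6,4,10,0.002,0.024,-0.04],
    [64,8,5,20,0,0,-0.04],
    [64,4,2,25,0,0,-0.01],
    [64,0,0,25,0,0,0],
    [64,0,0,10,0,0,0],
    [64,0,0,0,0,0,0],
    [64,0,0,0,0,0,0],
  ],
)

```text
time: 21.0
tool_pos: [457.1, -137.7, 52.2]
tcp_rot: [-179.9, -0.2, -10.4]
ft_force: [-0.9, -0.0, 0.2]
finger_gap: 63.9
```

```bash
python3 -c "
from h import *
go(450.5,-146.2,30,-11.2)"
```

```text
t 21.0 tcp [ 457.1 -137.7   52.2] rot [-179.95   -0.2   -10.36] gap 63.9 F [-0.9 -0.   0.2] -> shift [-5.1  9.5 22.2] turn [-0.001 -0.004  0.015]
```

servo_tool(
  motion=[
    [64,-2,5,3,0,-0.003,0.012],
    [64,-2,4,4,0,0,0],
    [64,-1,0,3,0,0,0],
    [64,0,0,3,0,0,0],
    [64,0,0,0,0,0,0],
    [64,0,0,0,0,0,0],
  ],
)

```text
time: 21.6
tool_pos: [452.7, -147.4, 42.2]
tcp_rot: [180.0, -0.4, -11.1]
ft_force: [-0.5, -0.6, 0.6]
finger_gap: 64.4
```

```bash
python3 -c "
from h import *
go(450.5,-146.2,1,-11.2)
s,c,im=look('wrist');cv2.imwrite('pics/w9.png',im)"
```

```text
t 21.6 tcp [ 452.7 -147.4   42.2] rot [179.97  -0.38 -11.11] gap 64.4 F [-0.5 -0.6  0.6] -> shift [-2.7 -0.8 41.2] turn [ 0.001 -0.007  0.001]
```

View pics/w9.png

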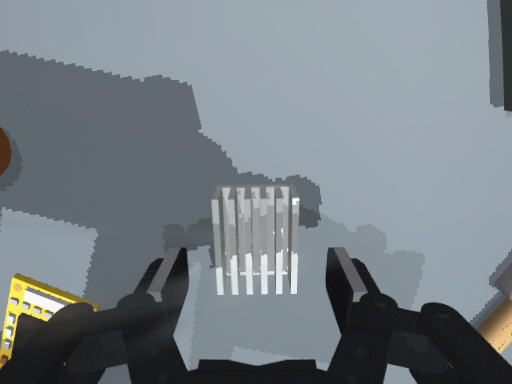

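The sink is square and centred between the fingers (213 to 298, with fingers at 186 and 328). I check along x from the fin ends.

```bash
python3 -c "
from h import *
P=ray(cam('wrist'),[(215,194),(296,194),(219,294),(293,294)],26);print(P.mean(0),P.round(1).tolist())
P=ray(cam('wrist'),[(215,187),(296,187),(219,294),(293,294)],26);print(P.mean(0),np.linalg.norm(P[0]-P[2]))"
```

```text
[ 450.68554217 -146.26624118] [[483.3, -132.0], [475.4, -171.6], [426.0, -120.6], [418.0, -160.9]]
[ 452.47298975 -146.6208625 ] 62.016302958599624
```

servo_tool(
  motion=[
    [62,-2.5,-0.5,10,0,-0.006,0],
    [62,0,0,12,0,0,0],
    [62,0,0,8,0,0,0],
    [62,0,0,5,0,0,0],
    [62,0,0,2,0,0,0],
    [62,0,0,0,0,0,0],
  ],
)

```text
time: 22.25
tool_pos: [449.3, -145.8, 0.7]
tcp_rot: [-180.0, 0.1, -11.1]
ft_force: [-0.2, 0.2, 0.1]
finger_gap: 62.1
```

servo_tool(
  motion=[
    [36,1,0,-0.5,0,0,0],
    [36,0,0,0,0,0,0],
    [36,0,0,0,0,0,0],
    [36,0,0,0,0,0,0],
    [36,0,0,0,0,0,0],
    [36,0,0,0,0,0,0],
  ],
)

```text
time: 22.85
tool_pos: [451.1, -146.3, 2.2]
tcp_rot: [180.0, 0.0, -11.1]
ft_force: [-0.4, 0.4, -0.4]
finger_gap: 43.5
```

servo_tool(
  motion=[
    [36,0,0,-3,0,0,0],
    [36,0,0,-12,0,0,0],
    [36,0,0,-30,0,0,0],
    [36,0,0,-40,0,0,0],
    [36,0,0,-40,0,0,0],
    [36,0,0,-10,0,0,0],
    [36,0,0,0,0,0,0],
  ],
)

```text
time: 23.55
tool_pos: [449.9, -145.7, 145.1]
tcp_rot: [-180.0, 0.1, -11.1]
ft_force: [-0.0, -0.2, -1.5]
finger_gap: 43.0
```

```bash
python3 -c "
from h import *
go(580.1,309.9,120,-16.5)"
```

```text
t 23.55 tcp [ 449.9 -145.7  145.1] rot [-1.800e+02  1.100e-01 -1.109e+01] gap 43.0 F [-0.  -0.2 -1.5] -> shift [  40.2 -472.1   25. ] turn [0.    0.002 0.094]
```

servo_tool(
  motion=[
    [36,2,-22,0,0,0,0],
    [36,4,-42,0,0,0,0],
    [36,4,-42,0,0,0,0],
    [36,4,-42,0,0,0,0.02],
    [36,4,-42,0,0,0,0.02],
    [36,4,-42,0,0,0,0.02],
    [36,4,-42,0,0,0,0.02],
    [36,4,-42,0,0,0,0.01],
    [36,4,-42,0,0,0,0],
    [36,3,-30,0,0,0,0],
  ],
)

```text
time: 24.55
tool_pos: [572.1, 232.2, 128.9]
tcp_rot: [179.5, 0.9, -16.9]
ft_force: [-0.9, -0.2, -1.1]
finger_gap: 43.1
```

servo_tool(
  motion=[
    [36,2,-15,0,0,0,0],
    [36,0,0,0,0,0,0],
    [36,0,0,0,0,0,0],
  ],
)

```text
time: 24.85
tool_pos: [575.7, 249.9, 122.1]
tcp_rot: [179.2, 1.3, -16.7]
ft_force: [-0.0, -0.4, -2.1]
finger_gap: 42.6
```

```bash
python3 -c "
from h import *
go(580.1,309.9,90,-16.5)"
```

```text
t 24.85 tcp [575.7 249.9 122.1] rot [179.25   1.35 -16.65] gap 42.6 F [-0.  -0.4 -2.1] -> shift [-12.3 -59.2  31.7] turn [ 0.013  0.024 -0.003]
```

servo_tool(
  motion=[
    [36,-3,-12,2,0.013,0.024,-0.003],
    [36,-3,-16,5,0,0,0],
    [36,-3,-16,6,0,0,0],
    [36,-2,-10,6,0,0,0],
    [36,-1,-4,4,0,0,0],
    [36,0,0,0,0,0,0],
    [36,0,0,0,0,0,0],
  ],
)

```text
time: 25.55
tool_pos: [578.9, 307.7, 93.4]
tcp_rot: [179.7, 0.3, -16.7]
ft_force: [0.0, -0.9, -0.4]
finger_gap: 43.1
```

```bash
python3 -c "
from h import *
go(580.1,309.9,70,-16.5)"
```

```text
t 25.55 tcp [578.9 307.7  93.4] rot [179.67   0.26 -16.67] gap 43.1 F [ 0.  -0.9 -0.4] -> shift [ 0.6 -2.6 23.4] turn [ 0.006  0.005 -0.003]
```

servo_tool(
  motion=[
    [36,0.5,-2,6,0.006,0.005,-0.003],
    [36,0,0,8,0,0,0],
    [36,0,0,8,0,0,0],
    [36,0,0,6,0,0,0],
    [36,0,0,3,0,0,0],
    [36,0,0,0,0,0,0],
  ],
)

```text
time: 26.15
tool_pos: [580.2, 307.9, 59.6]
tcp_rot: [-180.0, -0.0, -16.6]
ft_force: [1.1, -0.8, -1.2]
finger_gap: 43.3
```

```bash
python3 -c "
from h import *
go(580.1,309.9,55.5,-16.5)"
```

```text
t 26.15 tcp [580.2 307.9  59.6] rot [-1.7998e+02 -5.0000e-02 -1.6570e+01] gap 43.3 F [ 1.1 -0.8 -1.2] -> shift [-0.7 -1.9  4.1] turn [-0.    -0.001 -0.001]
```

servo_tool(
  motion=[
    [36,-0.5,-2,0,0,0,0],
    [36,0,0,1.5,0,0,0],
    [36,0,0,1.5,0,0,0],
    [36,0,0,1,0,0,0],
    [36,0,0,0.5,0,0,0],
    [36,0,0,0,0,0,0],
  ],
)

```text
time: 26.75
tool_pos: [581.1, 310.5, 55.8]
tcp_rot: [-179.9, -0.1, -16.6]
ft_force: [-0.0, -0.2, -1.5]
finger_gap: 43.1
```

servo_tool(
  motion=[
    [50,0,0,0,0,0,0],
    [56,0,0,0,0,0,0],
    [60,0,0,0,0,0,0],
    [60,0,0,-3,0,0,0],
    [60,0,0,-10,0,0,0],
    [60,0,0,-20,0,0,0],
    [60,0,0,-35,0,0,0],
    [60,0,0,-40,0,0,0],
    [60,0,0,-20,0,0,0],
    [60,0,0,0,0,0,0],
  ],
)

```text
time: 27.75
tool_pos: [580.8, 310.4, 192.8]
tcp_rot: [-179.9, -0.2, -16.6]
ft_force: [0.5, 0.4, 0.1]
finger_gap: 59.8
```

Run:
```python
from h import *
s,c,im=look("wrist");cv2.imwrite("pics/w10.png",im)
go(549,-326,200,0.8)
```

```text
t 27.8 tcp [580.5 310.3 191.4] rot [-1.799e+02 -1.500e-01 -1.657e+01] gap 60.3 F [ 0.3 -0.2  0.5] -> shift [151.3 618.8  -9.3] turn [-0.001 -0.003 -0.303]
```

View pics/w10.png

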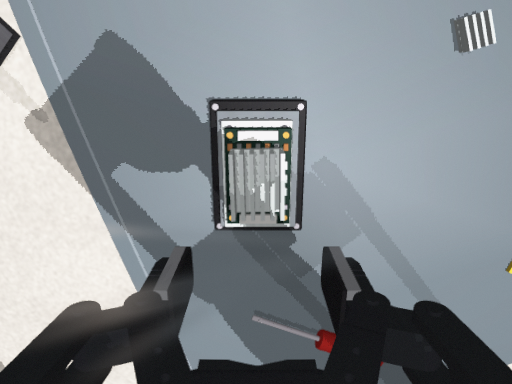

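Run:
```python
from h import *
s=sense();c=cam("wrist",s)
im=cv2.imread("pics/w10.png");hsv=cv2.cvtColor(im,40)
K,D,R,t=c
a=np.radians(-16.5);e=np.array([np.cos(a),np.sin(a)]);n=np.array([-e[1],e[0]])
# expected outlines: sink top at the release point, for comparison with picture
for z,L,W,name in((79,56,44,'sinktop'),(48,88,58,'board')):
    q=[np.r_[np.array([580.6,310.2])+i*L/2*e+j*W/2*n,z] for i,j in((1,1),(1,-1),(-1,1),(-1,-1))]
    print(name,cv2.projectPoints(np.array(q),cv2.Rodrigues(R)[0],t,K,D)[0].reshape(-1,2).round(0).tolist())
g=cv2.cvtColor(im,6)
print('row 190',g[190,220:300].tolist());print('col 245',g[140:232,245].tolist());print('col 262',g[140:232,262].tolist())
```

```text
sinktop [[229.0, 153.0], [286.0, 153.0], [231.0, 221.0], [284.0, 221.0]]
board [[223.0, 127.0], [292.0, 127.0], [226.0, 224.0], [289.0, 223.0]]
row 190 [81, 86, 86, 120, 164, 128, 59, 24, 24, 115, 163, 169, 170, 170, 116, 100, 136, 147, 150, 163, 170, 170, 171, 171, 116, 124, 142, 142, 147, 167, 171, 170, 170, 236, 194, 148, 145, 146, 145, 143, 211, 229, 231, 231, 196, 155, 148, 149, 151, 128, 188, 228, 232, 232, 208, 163, 151, 150, 148, 107, 153, 225, 234, 234, 234, 236, 177, 87, 52, 51, 130, 152, 155, 153, 154, 153, 97, 55, 49, 49]
col 245 [170, 27, 26, 27, 26, 31, 26, 35, 68, 127, 173, 168, 148, 143, 142, 141, 147, 158, 140, 140, 140, 139, 139, 139, 138, 137, 137, 139, 136, 137, 138, 138, 138, 136, 137, 136, 136, 136, 137, 135, 134, 134, 134, 134, 135, 134, 135, 130, 124, 123, 124, 121, 125, 126, 126, 122, 114, 113, 112, 115, 116, 116, 116, 115, 113, 106, 107, 108, 109, 111, 110, 108, 97, 97, 106, 113, 128, 133, 140, 140, 144, 154, 155, 156, 163, 180, 150, 43, 28, 34, 60, 82]
col 262 [232, 60, 51, 27, 28, 27, 28, 53, 96, 112, 111, 111, 110, 119, 150, 170, 171, 171, 169, 170, 171, 171, 171, 170, 170, 169, 172, 170, 171, 171, 171, 170, 170, 170, 170, 169, 169, 170, 171, 171, 170, 170, 169, 212, 243, 237, 235, 231, 231, 231, 231, 231, 230, 231, 231, 231, 231, 231, 231, 230, 211, 140, 140, 142, 141, 140, 141, 141, 140, 141, 141, 143, 141, 141, 141, 142, 141, 142, 141, 143, 145, 151, 155, 150, 142, 143, 120, 35, 20, 30, 57, 79]
```

servo_tool(
  motion=[
    [60,5,20,0,0,0,0],
    [60,11,44,0,0,0,0],
    [60,11,44,0,0,0,0],
    [60,11,44,0,0,0,0],
    [60,11,44,0,0,0,0],
    [60,11,44,0,0,0,0],
    [60,11,44,0,0,0,0],
    [60,11,44,0,0,0,0],
    [60,11,44,0,0,0,0],
    [60,11,44,0,0,0,0],
  ],
)

```text
time: 28.8
tool_pos: [552.5, -126.8, 172.5]
tcp_rot: [179.9, 1.0, -16.0]
ft_force: [0.5, 1.2, -0.2]
finger_gap: 59.6
```

```bash
python3 -c "
from h import *
go(549,-326,190,0.8)"
```

```text
t 28.8 tcp [ 552.5 -126.8  172.5] rot [179.88   1.04 -15.97] gap 59.6 F [ 0.5  1.2 -0.2] -> shift [ 51.1 192.5 -18. ] turn [-0.     0.018 -0.293]
```

servo_tool(
  motion=[
    [60,5,38,-3,0,0.018,-0.02],
    [60,4,38,-3,0,0,-0.05],
    [60,2,38,-3,0,0,-0.08],
    [60,0,30,-3,0,0,-0.08],
    [60,0,15,0,0,0,-0.05],
    [60,0,5,0,0,0,0],
    [60,0,0,0,0,0,0],
    [60,0,0,0,0,0,0],
  ],
)

```text
time: 29.6
tool_pos: [520.4, -298.8, 169.3]
tcp_rot: [-179.6, 1.0, 0.1]
ft_force: [0.3, -0.0, -0.7]
finger_gap: 60.2
```

Run:
```python
from h import *
s,c,im=look("wrist");cv2.imwrite("pics/w11.png",im)
go(549,-326,120,0.8)
```

```text
t 29.65 tcp [ 520.5 -298.5  169.4] rot [-1.7958e+02  1.0400e+00  1.0000e-01] gap 60.5 F [ 0.7  1.3 -0.3] -> shift [29.4 27.9 48.6] turn [-0.007  0.018 -0.012]
```

View pics/w11.png

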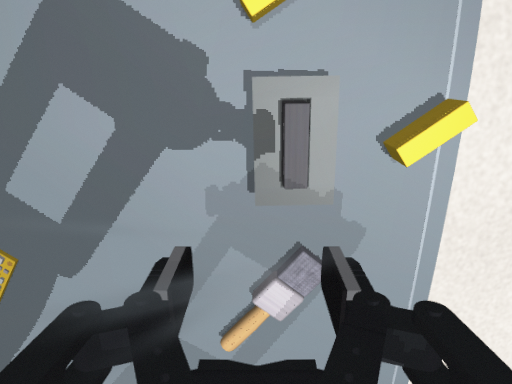

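The bar's top is at corners (284,102), (310,102), (286,187) and (308,187). The block top is at (251,79), (338,77), (256,204) and (335,203).

Run:
```python
from h import *
im=cv2.imread("pics/w11.png");s=sense();c=cam("wrist",s);hsv=cv2.cvtColor(im,40);g=cv2.cvtColor(im,6)
print(hsv[145,297],hsv[145,265],hsv[145,283],hsv[145,278:316,2].tolist(),hsv[95:110,297,2].tolist(),hsv[178:196,297,2].tolist())
for n,q,z in(("bar",[(284,102),(310,102),(286,187),(308,187)],44),("block",[(251,79),(338,77),(256,204),(335,203)],30)):
    P=ray(c,q,z);d=P[0]+P[1]-P[2]-P[3];print(n,P.mean(0).round(1),np.linalg.norm(P[0]-P[2]).round(1),np.linalg.norm(P[0]-P[1]).round(1),np.degrees(np.arctan2(d[1],d[0])))
```

```text
[124  15 119] [83 11 94] [120  11  46] [161, 159, 104, 67, 43, 46, 77, 111, 118, 117, 115, 115, 116, 119, 119, 119, 117, 116, 118, 119, 120, 120, 120, 120, 120, 118, 115, 115, 118, 121, 99, 103, 162, 165, 165, 164, 166, 164] [164, 163, 145, 96, 75, 54, 47, 46, 78, 111, 116, 116, 117, 117, 117] [116, 116, 116, 116, 118, 113, 105, 106, 105, 103, 114, 142, 141, 141, 141, 140, 141, 140]
bar [ 549.5 -329.7] 69.1 20.1 2.168294589374149
block [ 548.3 -329.7] 106.6 69.3 2.511283514197416
```

servo_tool(
  motion=[
    [45,10,10,15,-0.007,0.018,-0.02],
    [45,12,12,25,0,0,-0.016],
    [45,7,8,25,0,0,0],
    [45,0,0,20,0,0,0],
    [45,0,0,5,0,0,0],
    [45,0,0,0,0,0,0],
    [45,0,0,0,0,0,0],
  ],
)

```text
time: 30.35
tool_pos: [554.6, -321.1, 78.3]
tcp_rot: [180.0, -0.2, 2.5]
ft_force: [0.9, -0.2, 0.4]
finger_gap: 45.2
```

```bash
python3 -c "
from h import *
go(549.5,-329.7,60,2.3)"
```

```text
t 30.35 tcp [ 554.6 -321.1   78.3] rot [179.99  -0.19   2.53] gap 45.2 F [ 0.9 -0.2  0.4] -> shift [-5.5  8.3 18.3] turn [ 0.    -0.003  0.004]
```

servo_tool(
  motion=[
    [45,-2,4,4,0,-0.003,0.004],
    [45,-2,4,4,0,0,0],
    [45,-1,0,4,0,0,0],
    [45,0,0,3,0,0,0],
    [45,0,0,0,0,0,0],
    [45,0,0,0,0,0,0],
  ],
)

```text
time: 30.95
tool_pos: [551.5, -331.3, 66.7]
tcp_rot: [179.8, -0.3, 2.3]
ft_force: [0.1, 0.3, -1.1]
finger_gap: 44.7
```

```bash
python3 -c "
from h import *
s,c,im=look('wrist');cv2.imwrite('pics/w12.png',im)
go(549.5,-329.7,32.5,2.3)"
```

```text
t 31.0 tcp [ 551.4 -331.3   66.6] rot [179.77  -0.29   2.27] gap 45.3 F [ 0.2  1.  -0.1] -> shift [-2.1 -1.8 34.1] turn [ 0.004 -0.005 -0.001]
```

View pics/w12.png

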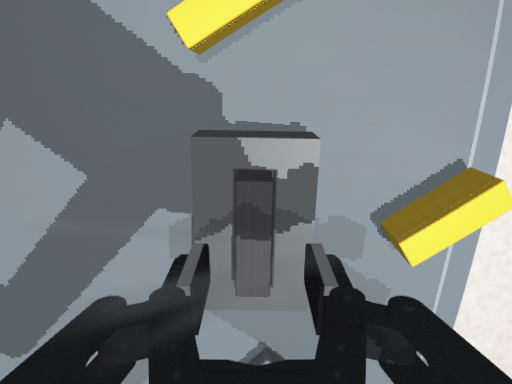

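The bar is centred between the fingers at columns 236 to 273. Its top runs from about row 182 to row 297.

```bash
python3 -c "
from h import *
g=cv2.imread('pics/w12.png')[...,1]
print(g[165:190,255].tolist(),g[288:304,252].tolist(),g[240,226:284].tolist(),g[285,226:284].tolist())
P=ray(cam('wrist'),[(236,182),(275,182),(237,297),(270,297)],44);d=P[0]+P[1]-P[2]-P[3];print(P.round(1).tolist(),P.mean(0),np.linalg.norm(P[0]-P[2]),np.degrees(np.arctan2(d[1],d[0])))"
```

```text
[141, 92, 92, 85, 67, 53, 45, 43, 45, 43, 42, 44, 43, 44, 45, 48, 57, 68, 68, 68, 68, 67, 68, 67, 69] [93, 93, 92, 93, 92, 92, 92, 92, 101, 122, 122, 122, 122, 122, 123, 122] [122, 124, 124, 125, 126, 93, 74, 71, 62, 69, 82, 94, 95, 95, 93, 92, 93, 94, 95, 95, 95, 95, 95, 94, 94, 94, 94, 95, 95, 84, 78, 80, 77, 78, 79, 78, 78, 77, 77, 79, 77, 76, 79, 80, 88, 65, 55, 80, 90, 125, 132, 133, 131, 132, 132, 132, 133, 131] [119, 118, 118, 118, 119, 118, 118, 110, 98, 79, 85, 95, 98, 96, 96, 97, 95, 95, 96, 95, 97, 95, 95, 96, 95, 93, 93, 94, 96, 94, 94, 93, 93, 94, 94, 95, 95, 94, 94, 94, 93, 95, 92, 75, 68, 82, 90, 113, 123, 126, 126, 125, 126, 125, 124, 126, 125, 125]
[[582.4, -319.3], [583.2, -339.3], [513.2, -321.2], [513.9, -340.3]] [ 548.15081215 -330.0239776 ] 69.27664061779326 1.1880308717855872
```

servo_tool(
  motion=[
    [45,-1.5,-1,8,0.004,-0.005,0.004],
    [45,-1,-0.5,9,0,0,0],
    [45,0,0,8,0,0,0],
    [45,0,0,4,0,0,0],
    [45,0,0,2,0,0,0],
    [45,0,0,0,0,0,0],
  ],
)

```text
time: 31.6
tool_pos: [548.1, -329.1, 31.7]
tcp_rot: [-179.9, 0.1, 2.0]
ft_force: [-0.3, -0.3, 0.1]
finger_gap: 45.1
```

```bash
python3 -c "
from h import *
go(548.7,-329.8,32.5,2)"
```

```text
t 31.6 tcp [ 548.1 -329.1   31.7] rot [-1.7991e+02  1.0000e-01  2.0300e+00] gap 45.1 F [-0.3 -0.3  0.1] -> shift [ 0.5  0.7 -0.8] turn [-0.001  0.002  0.   ]
```

servo_tool(
  motion=[
    [40,0.5,0.7,-0.8,-0.001,0.002,0],
    [12,0,0,0,0,0,0],
    [12,0,0,0,0,0,0],
    [12,0,0,0,0,0,0],
    [12,0,0,0,0,0,0],
    [12,0,0,0,0,0,0],
  ],
  force=60,
)

```text
time: 32.2
tool_pos: [549.0, -330.0, 33.2]
tcp_rot: [180.0, -0.1, 2.0]
ft_force: [-0.5, 0.5, -1.0]
finger_gap: 18.1
```

servo_tool(
  motion=[
    [12,0,0,0,0,0,0],
    [12,0,0,-2,0,0,0],
    [12,0,0,-4,0,0,0],
    [12,0,0,-6,0,0,0],
  ],
)

```text
time: 32.6
tool_pos: [547.8, -329.2, 44.2]
tcp_rot: [-179.9, 0.1, 2.0]
ft_force: [0.3, 0.1, -2.2]
finger_gap: 18.5
```

servo_tool(
  motion=[
    [12,0,0,-10,0,0,0],
    [12,0,0,-20,0,0,0],
    [12,0,0,-30,0,0,0],
    [12,0,0,-35,0,0,0],
    [12,0,0,-25,0,0,0],
    [12,0,0,0,0,0,0],
    [12,0,0,0,0,0,0],
  ],
)

```text
time: 33.3
tool_pos: [548.1, -329.5, 173.3]
tcp_rot: [-180.0, -0.0, 2.0]
ft_force: [-0.8, 0.2, -3.5]
finger_gap: 18.2
```

```bash
python3 -c "
from h import *
go(580.6,310.2,180,-16.5)
s,c,im=look('wrist');cv2.imwrite('pics/w13.png',im)"
```

```text
t 33.3 tcp [ 548.1 -329.5  173.3] rot [-1.7998e+02 -3.0000e-02  2.0300e+00] gap 18.2 F [-0.8  0.2 -3.5] -> shift [  55.1 -638.2   -6.5] turn [-0.    -0.001  0.323]
```

View pics/w13.png

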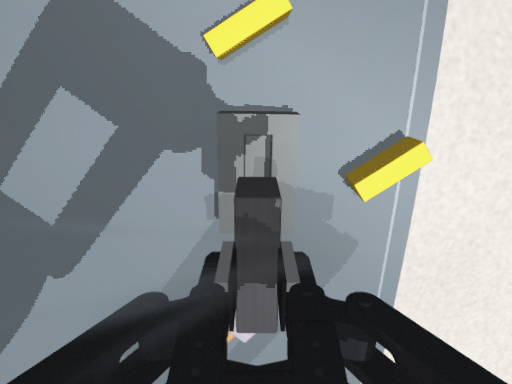

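The bar is lifted out, level and gripped at its middle. Its top runs from (235,196) to (277,332). I check its offset from the TCP (this is the 16th picture).

```bash
python3 -c "
from h import *
g=cv2.imread('pics/w13.png')[...,1];print(g[172:215,258].tolist(),g[322:340,258].tolist())
s=sense();P=ray(cam('wrist',s),[(235,196),(280,196),(238,332),(277,332)],s['tool_pos'][2]+11);d=P[0]+P[1]-P[2]-P[3]
print((P.mean(0)-s['tool_pos'][:2]).round(1),np.linalg.norm(P[0]-P[2]),np.linalg.norm(P[0]-P[1]),np.degrees(np.arctan2(d[1],d[0])))"
```

```text
[138, 138, 138, 137, 118, 58, 43, 44, 43, 45, 42, 44, 43, 43, 44, 42, 42, 42, 44, 44, 44, 42, 43, 44, 47, 49, 62, 65, 66, 67, 65, 67, 66, 67, 67, 67, 67, 67, 66, 66, 66, 66, 65] [89, 90, 89, 87, 88, 88, 89, 91, 89, 88, 90, 117, 131, 131, 131, 131, 131, 131]
[ 0.5 -0.1] 69.44276671123924 18.591170869999345 2.02633546126877
```

servo_tool(
  motion=[
    [12,2,-20,0,0,0,0],
    [12,4,-42,0,0,0,0],
    [12,4,-42,0,0,0,0.02],
    [12,4,-42,0,0,0,0.03],
    [12,4,-42,0,0,0,0.04],
    [12,2,-42,-2,0,0,0.04],
    [12,0,-42,-2,0,0,0.04],
    [12,0,-42,-2,0,0,0.04],
    [12,0,-42,-2,0,0,0.04],
    [12,0,-42,-2,0,0,0.03],
  ],
)

```text
time: 34.35
tool_pos: [582.1, 84.5, 163.4]
tcp_rot: [-180.0, 1.7, -15.0]
ft_force: [1.4, 0.1, -2.7]
finger_gap: 18.3
```

```bash
python3 -c "
from h import *
go(580.6,310.2,160,-16.5)"
```

```text
t 34.35 tcp [582.1  84.5 163.4] rot [-179.95    1.67  -15.05] gap 18.3 F [ 1.4  0.1 -2.7] -> shift [ -59.9 -217.5    5.4] turn [-0.     0.029  0.025]
```

servo_tool(
  motion=[
    [12,-10,-38,0,0,0.029,0.01],
    [12,-11,-40,0,0,0,0.01],
    [12,-11,-40,0,0,0,0],
    [12,-10,-36,0,0,0,0],
    [12,-6,-20,0,0,0,0],
    [12,-2,-6,0,0,0,0],
    [12,0,0,0,0,0,0],
    [12,0,0,0,0,0,0],
  ],
)

```text
time: 35.15
tool_pos: [568.9, 287.6, 147.3]
tcp_rot: [179.4, 1.2, -15.8]
ft_force: [0.2, -0.1, -3.0]
finger_gap: 18.2
```

```bash
python3 -c "
from h import *
go(580.6,310.2,125,-16.5)"
```

```text
t 35.15 tcp [568.9 287.6 147.3] rot [179.44   1.16 -15.75] gap 18.2 F [ 0.2 -0.1 -3. ] -> shift [  5.5 -25.1  22. ] turn [0.01  0.02  0.013]
```

servo_tool(
  motion=[
    [12,2,-8,2,0.01,0.02,0.013],
    [12,2,-8,4,0,0,0],
    [12,1,-6,5,0,0,0],
    [12,0,-2,4,0,0,0],
    [12,0,0,0,0,0,0],
    [12,0,0,0,0,0,0],
  ],
)

```text
time: 35.75
tool_pos: [582.2, 306.8, 129.9]
tcp_rot: [180.0, -0.1, -16.9]
ft_force: [-0.5, -0.2, -2.7]
finger_gap: 18.5
```

```bash
python3 -c "
from h import *
go(580.6,310.2,108,-16.5)"
```

```text
t 35.75 tcp [582.2 306.8 129.9] rot [ 1.7997e+02 -6.0000e-02 -1.6860e+01] gap 18.5 F [-0.5 -0.2 -2.7] -> shift [-2.5 -2.8 21.8] turn [ 0.    -0.001 -0.006]
```

servo_tool(
  motion=[
    [12,-1.5,-2,5,0,-0.001,-0.006],
    [12,-1,-0.5,6,0,0,0],
    [12,0,0,5,0,0,0],
    [12,0,0,3,0,0,0],
    [12,0,0,0,0,0,0],
    [12,0,0,0,0,0,0],
  ],
)

```text
time: 36.35
tool_pos: [580.2, 309.7, 109.0]
tcp_rot: [179.9, 0.0, -16.5]
ft_force: [-0.5, 0.0, -2.6]
finger_gap: 18.2
```

```bash
python3 -c "
from h import *
go(580.6,310.2,102,-16.5)"
```

```text
t 36.35 tcp [580.2 309.7 109. ] rot [ 1.7995e+02  3.0000e-02 -1.6510e+01] gap 18.2 F [-0.5  0.  -2.6] -> shift [ 0.3 -0.6  7. ] turn [ 0.001  0.001 -0.   ]
```

servo_tool(
  motion=[
    [12,0.3,-0.5,2,0,0,0],
    [12,0,0,2,0,0,0],
    [12,0,0,1,0,0,0],
    [12,0,0,0.5,0,0,0],
    [12,0,0,0,0,0,0],
  ],
)

```text
time: 36.85
tool_pos: [581.0, 310.3, 103.7]
tcp_rot: [180.0, -0.0, -16.5]
ft_force: [-0.2, -0.1, -2.6]
finger_gap: 18.3
```

servo_tool(
  motion=[
    [12,0,0,0.5,0,0,0],
    [12,0,0,0.5,0,0,0],
    [12,0,0,0,0,0,0],
  ],
)

```text
time: 37.15
tool_pos: [581.2, 310.3, 102.8]
tcp_rot: [-180.0, -0.0, -16.5]
ft_force: [0.8, -0.6, -3.3]
finger_gap: 18.3
```

servo_tool(
  motion=[
    [12,0,0,0.5,0,0,0],
    [12,0,0,0,0,0,0],
  ],
)

```text
time: 37.35
tool_pos: [581.2, 310.3, 102.3]
tcp_rot: [-180.0, -0.0, -16.5]
ft_force: [0.4, 0.8, -2.9]
finger_gap: 18.1
```

servo_tool(
  motion=[
    [12,0,0,0.5,0,0,0],
    [12,0,0,0,0,0,0],
    [12,0,0,0,0,0,0],
  ],
)

```text
time: 37.65
tool_pos: [581.4, 310.4, 102.2]
tcp_rot: [-180.0, -0.1, -16.5]
ft_force: [-0.1, 0.1, -2.4]
finger_gap: 18.1
```

servo_tool(
  motion=[
    [12,0,0,0.5,0,0,0],
    [12,0,0,0,0,0,0],
    [12,0,0,0,0,0,0],
  ],
)

```text
time: 37.95
tool_pos: [581.6, 310.5, 102.1]
tcp_rot: [-180.0, -0.1, -16.5]
ft_force: [-0.1, 0.4, -2.3]
finger_gap: 18.5
```

servo_tool(
  motion=[
    [12,0,0,0.5,0,0,0],
    [12,0,0,0,0,0,0],
    [12,0,0,0,0,0,0],
  ],
)

```text
time: 38.25
tool_pos: [581.7, 310.5, 102.1]
tcp_rot: [-179.9, -0.1, -16.5]
ft_force: [0.1, -0.7, -0.7]
finger_gap: 18.1
```

Contact at z = 102.1: the height has stopped falling and the weight is coming off the wrist. I release it.

servo_tool(
  motion=[
    [22,0,0,0,0,0,0],
    [28,0,0,0,0,0,0],
    [34,0,0,0,0,0,0],
    [42,0,0,0,0,0,0],
    [42,0,0,-3,0,0,0],
    [42,0,0,-8,0,0,0],
    [42,0,0,-20,0,0,0],
    [42,0,0,-35,0,0,0],
    [42,0,0,-35,0,0,0],
    [42,0,0,0,0,0,0],
  ],
)

```text
time: 39.25
tool_pos: [581.4, 310.5, 208.7]
tcp_rot: [-179.9, -0.1, -16.5]
ft_force: [1.0, -0.5, 0.5]
finger_gap: 41.8
```

Run:
```python
from h import *
s,c,im=look("wrist");cv2.imwrite("pics/w14.png",im);cv2.imwrite("pics/side1.png",snapshot("side"))
go(580.6,310.2,200,-16.5)
K,D,R,t=c;a=np.radians(-16.5);e=np.array([np.cos(a),np.sin(a)]);n=np.array([-e[1],e[0]])
for z,L,W,name in((113,70,20,'bar'),(79,56,44,'sinktop')):
    q=[np.r_[np.array([580.8,310.2])+i*L/2*e+j*W/2*n,z] for i,j in((1,1),(1,-1),(-1,1),(-1,-1))]
    print(name,cv2.projectPoints(np.array(q),cv2.Rodrigues(R)[0],t,K,D)[0].reshape(-1,2).round(0).tolist())
g=im[...,1]
for r in(180,195,210):print(r,g[r,215:300].tolist())
print('col',g[120:240,256].tolist())
```

```text
t 39.35 tcp [579.5 309.6 203.5] rot [ 1.7983e+02  1.6000e-01 -1.6510e+01] gap 42.4 F [-0.5  1.5 -0.9] -> shift [ 0.9 -0.9  3.5] turn [ 0.003  0.003 -0.   ]
bar [[244.0, 149.0], [272.0, 149.0], [245.0, 238.0], [270.0, 238.0]]
sinktop [[231.0, 150.0], [284.0, 150.0], [232.0, 213.0], [283.0, 213.0]]
180 [23, 21, 24, 24, 26, 24, 91, 108, 106, 96, 154, 171, 95, 32, 31, 29, 152, 172, 172, 172, 117, 101, 135, 166, 180, 178, 173, 172, 114, 72, 68, 66, 67, 67, 67, 67, 68, 68, 66, 66, 66, 65, 66, 67, 67, 67, 67, 65, 68, 66, 67, 66, 68, 67, 63, 189, 229, 235, 225, 174, 154, 152, 150, 108, 189, 232, 236, 236, 155, 73, 61, 59, 60, 89, 128, 152, 156, 156, 155, 149, 80, 48, 50, 48, 50]
195 [47, 38, 39, 38, 30, 21, 76, 87, 86, 87, 113, 139, 102, 45, 22, 26, 54, 127, 142, 142, 133, 102, 123, 143, 151, 149, 144, 142, 97, 69, 69, 69, 68, 67, 67, 64, 64, 62, 62, 58, 53, 55, 77, 92, 96, 78, 72, 71, 72, 71, 87, 93, 95, 95, 110, 220, 234, 233, 222, 172, 154, 151, 138, 103, 188, 229, 235, 235, 153, 70, 57, 56, 61, 162, 158, 151, 153, 154, 155, 93, 52, 48, 47, 44, 40]
210 [66, 34, 37, 39, 40, 40, 30, 123, 144, 145, 103, 202, 227, 133, 44, 56, 82, 129, 143, 143, 142, 115, 62, 26, 21, 137, 152, 145, 94, 58, 55, 55, 55, 56, 56, 56, 54, 54, 55, 54, 52, 55, 57, 56, 57, 55, 55, 55, 55, 55, 55, 55, 57, 54, 71, 131, 142, 143, 206, 226, 214, 113, 50, 64, 186, 228, 233, 234, 191, 158, 102, 61, 66, 134, 151, 153, 154, 153, 124, 65, 44, 46, 44, 43, 34]
col [246, 245, 246, 246, 242, 192, 36, 70, 100, 212, 246, 245, 240, 233, 193, 193, 193, 176, 95, 30, 40, 54, 43, 43, 43, 41, 44, 41, 42, 69, 100, 105, 105, 104, 104, 103, 99, 74, 66, 66, 66, 68, 67, 67, 66, 66, 67, 67, 66, 66, 65, 67, 66, 66, 66, 66, 67, 66, 66, 67, 65, 66, 66, 68, 66, 67, 67, 67, 67, 68, 66, 61, 54, 54, 54, 55, 55, 55, 56, 57, 55, 54, 55, 54, 55, 55, 54, 54, 54, 55, 55, 55, 54, 56, 55, 55, 55, 55, 55, 55, 55, 53, 54, 54, 54, 54, 53, 55, 55, 56, 58, 58, 58, 59, 60, 61, 61, 73, 85, 84]
```

The numbers match: the bar's edges are at columns 243 to 269 and rows 149 to 237 (predicted 244 to 271 and 149 to 238). The sink is at 231 to 283 (predicted 231 to 284). I settle briefly and hand in.

servo_tool(
  motion=[
    [42,0,0,-15,0,0,0],
    [42,0,0,0,0,0,0],
    [42,0,0,0,0,0,0],
    [42,0,0,0,0,0,0],
    [42,0,0,0,0,0,0],
  ],
)

```text
time: 39.85
tool_pos: [577.6, 308.7, 215.3]
tcp_rot: [179.6, 0.5, -16.5]
ft_force: [-0.7, 0.8, -0.7]
finger_gap: 41.9
```

```bash
python3 -c "
from bench import *
print(hand_in())"
```

```text
the job is handed in; nothing more can be done
None
```

I stacked the plate, the dark green board, the larger heat sink and the dark steel bar on edge on the stand. I let go of each piece before fetching the next and handed in at about 40 s of the 134 s allowed; no verdict was given.

**Last checks:**
- **Plate and board:** the wrist camera put both within about 1 mm of the stand's centre.
- **Sink and bar:** their outlines came within about 2 pixels (1–2 mm) of where a centred stack would appear. All pieces were laid at about -16.5°, along the stand.
- **Bar upright:** its top measured about 26 pixels wide, where 27 was expected, so it is standing on its narrow edge.
- **Robot clear:** the gripper was open and about 100 mm above the stack.

**Not fully checked:**
- The last picture was checked by pixel values only, because I had used all 16 viewings.
- The sink's near end was hard to tell from the board's white connector, so its position lengthways is less certain than across.
- I did not measure the small sink, jar and spool again at the end; no move went near them.

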